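# Hold the discharge lever of the high-voltage tester

## Task

Discharge the test rig: lift the hinged hood of the grey box open to the left until it leans on its stop, flip the safety catch beside the lever clear of it, and only then pull the lever with the black crossbar all the way towards the robot's side of the box. The lever springs back if released, so finish while holding it with the gripper in the fully pulled position; leave the spool and the bottle standing where they are.

Things in the scene. Friction and masses are not known exactly. Their poses are not given: they have to be found in the camera images.
- discharge_box: fixed grey sheet-steel box on the desk, an open tray 150 (x) x 190 (y) x 50 mm high (walls 4 mm), with a hinged hood on top; origin at the centre of its underside, x points from its front (two brass binding posts, towards the robot) to its back, y to its left, z up
- hood (a joint): hood angle in rad: 0 shut, 1.75 open on its stop. The hood is a grey shell 150 x 190 x 62 mm high, 0.25 to 0.5 kg, hinged along the left (+y) top edge of the box and swinging up and over to the left; beyond about 1.2 it falls open to the stop by itself, below that it falls shut
- hood_handle (a point): middle of the steel bar handle on the hood: bar 12 mm thick and 100 mm long, parallel to the box's x, its centre 36 mm above the hood's top face, 165 mm from the hinge line towards the box's right and 98 mm above it when shut (149 mm above the desk)
- hood_hinge (a point): middle of the hood's hinge line (parallel to the box's x), 51 mm above the desk, at the box's y = +95 mm
- lever_unit: black lever unit fixed on the rail inside the box, hidden under the hood at first, its place along the box's y varies; body 70 x 50 x 36 mm; origin at the centre of its underside (4 mm above the desk), axes as the box. Lever pivot (axis along y) at 30 mm above the origin
- lever (a joint): lever angle in rad: 0 at rest, leaning 0.2 rad to the back (+x); grows as the handle is pulled to the front (-x of the box); 0.7 at its stop, leaning 0.5 rad to the front. A spring pulls it back to 0, about 2 N at the handle at rest and 6 N at the stop. While the catch is on, it is blocked at about 0.1 rad (it gives a little more under a hard pull)
- lever_grip: the lever's black crossbar: a round sleeve that spins freely on its pin, 14 mm thick, 50 mm long along y, between two 10 mm steel arms at y = +-32 mm (54 mm clear between them); origin at its centre, 60 mm from the pivot; at rest 12 mm behind and 89 mm above the unit's origin, fully pulled 29 mm in front and 83 mm above
- catch (a joint): safety catch angle in rad: about 0 on (its steel arm lies level across the front of the lever's right arm), 1.4 flipped fully off (arm stands up beside the lever); it stays where it is left (friction about 1.5 N at the tab). It turns about an axis parallel to the unit's x, 60 mm to the right (-y) of the unit's origin and 55 mm above it
- catch_tab (a point): end of the catch's steel thumb tab, a plate 14 mm (x) x 6 mm thick standing 36 mm from the catch's axis, 37 mm in front of (-x) the unit's origin. At catch 0 the tab leans 0.5 rad from upright towards the lever (+y); pushing it to the right (-y) flips the catch off, and at 1.4 it leans 0.9 rad to the right
- sleeve_spool: loose spool, 52 mm across and 40 mm high, standing at the right of the box; origin at the centre of its underside; not to be disturbed
- bottle_1: loose dropper bottle, 33 mm across and 102 mm high, standing at the back right of the box; origin at the centre of its underside; not to be disturbed

How it is judged:
By the outcome, as a careful person would: the job done as asked, in the order asked, and still so for the second after the job is handed in, while the arm keeps its last pose, push and grip.
It also fails if it takes over 58 s, if anything falls off the work surface, if the arm or the gripper's body presses on something with over 40 N, if the wrist force passes 120 N, or if a joint passes its speed limit or range.

## Robot

A 7-joint arm with a two-finger parallel gripper is mounted at the origin on the work surface; the furniture and walls round the work are solid. World frame = base frame: x ahead of the robot, y to its left, z up, the work surface at z = 0. Lengths are in m, angles in rad, forces in N, time in s.
With the tool pointing down it reaches from about 0.425 to 0.875 m from the base axis. Payload 4.7 kg.
Tool frame: the origin (TCP) lies midway between the tips of the shut fingers; the grasp point (between the pads) lies 19 mm behind it; z points along the fingers, y is the line along which they close (so a half turn about z gives the same grasp; the last joint's range is limited). The gripper opens to 85 mm and grips with 20 to 120 N. Pads are 22 mm wide; open, the fingers measure 114 mm over their backs; the gripper's body (76 mm by 85 mm) begins 54 mm behind the grasp point. The pads swing forward as they close: fully open they stand 13 mm farther back than shut.
Start: joints at [1.171, 0.321, -0.07, 1.45, 0.023, 1.371, -0.057], TCP at [0.261, -0.595, 0.208] pointing down, gripper open.
Joint ranges: [-2.86, 2.86], [-0.3, 2.09], [-1.38, 1.24], [0.06, 2.45], [-1.56, 4.7], [0.09, 2.05], [-2.69, 2.69]. Speed limits (rad/s): [2.57, 2.57, 3.14, 3.14, 3.14, 3.14, 3.14].

## Interface

Orientations are given as a unit quaternion [w, x, y, z].
In Python, from bench import robot, vision, job gives the robot as it stands.
- The arm moves only by the tool drive_tool, never from a script. Its argument "commands" is a list of rows, each an object with "jaw": the closure in counts, from 0 (fully open) to 255 (shut); "slide": the shift along the world's x, y, z in mm, a list of three; "twist": the turn, a rotation vector about the world's x, y, z in rad, a list of three. A call has 1 to 12 rows; each row is the pose to reach, as a shift and turn from the pose commanded when the call began; what a row does not reach only later rows make up. A row lasts 1/12 s, in which the tool goes at most 41.7 mm and 7.16 degrees, less where a joint would pass 70% of its speed; a pose out of reach is approached as far as the arm can. A call with a gripper value outside its range is refused whole. The fingers move at their own pace and stop on an object; "grip_force" is the grip in N (left out, the last holds). Time passes only in rows, so rows that repeat a pose let the fingers close. It gives the time, the measured TCP pose, the force, the opening and the grip force at its end, in the units of the state.
- robot.get_obs(): the state, without advancing time (a new reading comes with each control period).
- vision.grab_frame(name): name is "side" or "top"; returns the picture (384x512x3 uint8, blue, green, red); there is no depth.
- vision.get_calibration(name): a dict with "vertical_fov" (degrees; the focal length in pixels is half the picture's height over the tangent of half this angle, whatever the lens; pixels are square), "cx", "cy" (the principal point, pixels), "k1" (the pictures are not rectified: a ray, as slopes to the right and down, at radius r is drawn at 1 + k1 r^2 times it, then the intrinsics apply), "R" (3x3) and "t" (3): a world point X has camera coordinates R X + t. Camera axes: x right, y down, z forward; pixel columns grow to the right and rows downward; lengths in m; the calibration is good to about 2 mm. A picture is of the moment at which its call begins. get_calibration takes no time and is no camera call.
- job.finish_job(): hands the job in; it is judged then, once.
The state is a dict: "time": time; "q": joint angles; "qd": joint speeds; "effort": joint torques, N m; "ee_pos": TCP position; "tool_rot": TCP orientation; "ft_force": force on the tool from outside, world axes, zero at the start; "torque": the same for the moment, N m; "gripper_width": finger opening in m; "grasp_force": force on a finger pad.
Only numpy, scipy, OpenCV 4.12 (cv2) and the standard library are available. Lean on these libraries where they do the work, as an engineer would, in place of code of your own. Each camera call takes 0.05 s, during which the arm holds its last target. There are 200 camera calls.

## Working session

There is one attempt and no reset: what is moved stays moved. The work goes in short steps, Python scripts to look and compute and a tool call to move; the robot and the scene stay as the last step left them, time stands still between calls to the robot, and variables do not carry over. Pictures are saved under pics/ and viewed, at most 10 in all, crops included, and the job is handed in when it is done.

Besides the shell and the picture viewer there is one more tool, called after "Emit:" as name([rows], argument=value, ...), one row to a line, values as JSON. drive_tool: Moves the arm, as the interface text tells. Its arguments: {"type":"object","properties":{"commands":{"type":"array"},"grip_force":{"type":"number"}},"required":["commands"]}

```bash
mkdir -p pics; cat > h.py <<'E'
import numpy as np, cv2
from bench import robot, vision, job
def ray(n,u,v):
    c=vision.get_calibration(n); f=192/np.tan(np.radians(c["vertical_fov"])/2)
    K=np.array([[f,0,c["cx"]],[0,f,c["cy"]],[0,0,1]])
    d=np.array([(u-c["cx"])/f,(v-c["cy"])/f]); p=d.copy()
    for _ in range(30): p=d/(1+c["k1"]*(p@p))
    R=np.array(c["R"]);t=np.array(c["t"])
    return -R.T@t, R.T@np.array([p[0],p[1],1])
def plane(n,u,v,z):
    o,d=ray(n,u,v); return o+d*(z-o[2])/d[2]
def proj(n,X):
    c=vision.get_calibration(n); f=192/np.tan(np.radians(c["vertical_fov"])/2)
    p=np.array(c["R"])@np.array(X)+np.array(c["t"]); s=p[:2]/p[2]; s=s*(1+c["k1"]*(s@s))
    return s*f+[c["cx"],c["cy"]]
def tri(n1,a,n2,b):
    o1,d1=ray(n1,*a);o2,d2=ray(n2,*b)
    s=np.linalg.lstsq(np.c_[d1,-d2],o2-o1,rcond=None)[0]
    p,q=o1+d1*s[0],o2+d2*s[1]; return (p+q)/2,np.linalg.norm(p-q)
def snap(tag,crop=None):
    a,b=vision.grab_frame("side"),vision.grab_frame("top")
    cv2.imwrite(f"pics/{tag}_side_raw.png",a);cv2.imwrite(f"pics/{tag}_top_raw.png",b)
    return a,b
E
python3 - <<'E'
from h import *
np.set_printoptions(precision=4,suppress=True)
a,b=snap("a")
# stacked 2 pics side by side at 400 wide loses detail; save stacked vertically 600 high
cv2.imwrite("pics/a_both.png",cv2.resize(np.hstack([a,b]),(800,300)))
for n in("side","top"):
    c=vision.get_calibration(n);print(n,c["vertical_fov"],c["k1"],ray(n,256,192))
print(robot.get_obs())
E
```

```text
side 53.735692146212884 -0.07087575973911552 (array([0.0044, 0.7215, 0.5856]), array([ 0.4646, -0.7316, -0.4991]))
top 46.99265086304757 -0.1731052930577098 (array([0.3353, 0.0194, 1.0477]), array([ 0.1099,  0.0045, -0.994 ]))
{'time': 0.1, 'q': array([ 1.1711,  0.3217, -0.0701,  1.4516,  0.0226,  1.3708, -0.0569]), 'qd': array([-0.0005, -0.0014, -0.0002, -0.0007, -0.0007,  0.0004,  0.0002]), 'effort': array([  0.0002, -49.4875,  -0.3837, -31.5209,   0.0132,   0.0074,
        -0.    ]), 'ee_pos': array([ 0.2611, -0.5947,  0.2065]), 'tool_rot': array([-0.0008,  0.9787,  0.2054, -0.0002]), 'ft_force': array([-0.0075, -0.1575,  0.5386]), 'torque': array([ 0.0087, -0.0056,  0.0017]), 'grasp_force': 0.0, 'gripper_width': 0.08532079489641718}
```

View pics/a_top_raw.png

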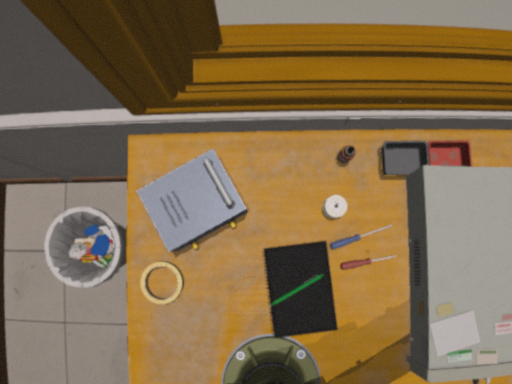

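View pics/a_side_raw.png

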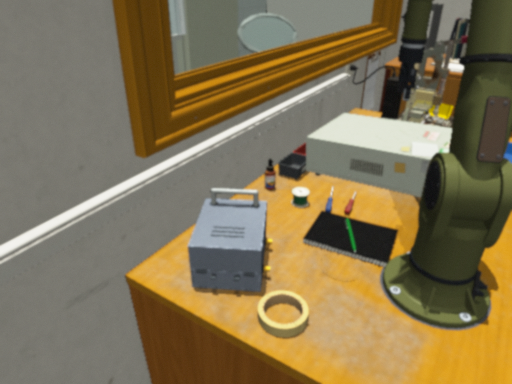

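The top view shows the grey box with its corners at about (211,152), (245,211), (173,250) and (138,190). The handle bar runs from (208,160) to (230,206), and the posts are at (195,245) and (233,225). The spool is at (335,206) and the bottle at (346,155).

```bash
python3 - <<'E'
from h import *
np.set_printoptions(precision=4,suppress=True)
b=cv2.imread("pics/a_top_raw.png");a=cv2.imread("pics/a_side_raw.png")
hsv=cv2.cvtColor(b,cv2.COLOR_BGR2HSV)
print(b[200,160],b[230,190],b[185,219],b[182,214])
m=((b[:,:,0].astype(int)-b[:,:,2]>8)).astype(np.uint8); m[:,:130]=0;m[:140]=0;m[:,260:]=0;m[260:]=0
m=cv2.morphologyEx(m,cv2.MORPH_CLOSE,np.ones((9,9)))
cs=cv2.findContours(m,0,2)[0];c=max(cs,key=cv2.contourArea)
r=cv2.minAreaRect(c);P=cv2.boxPoints(r);print("rect",r,P)
for p in P: print(plane("top",*p,0.113))
for e in [(209,160),(229,204)]: print("bar",plane("top",*e,0.149))
print("bar mid tri",tri("top",(219,182),"side",(235,192)))
for p in[(195,245),(234,225)]: print("post",plane("top",*p,0.03))
print("spool",plane("top",335,206,0.04),"bottle",plane("top",346,155,0.08))
cv2.imwrite("pics/a_crop.png",np.hstack([cv2.resize(b[140:260,130:255],(400,384),interpolation=2),cv2.resize(a[180:300,180:280],(320,384),interpolation=2)]))
E
```

```text
[147 136 132] [167 154 150] [180 181 185] [111 106 104]
rect ((191.0896453857422, 201.0613250732422), (69.93258666992188, 86.93008422851562), 60.945396423339844) [[136.1132 191.6038]
 [212.1038 149.3868]
 [246.0661 210.5189]
 [170.0755 252.7359]]
[0.4447 0.2828 0.113 ]
[0.5332 0.1167 0.113 ]
[0.3995 0.0455 0.113 ]
[0.3128 0.2083 0.113 ]
bar [0.5033 0.1196 0.149 ]
bar [0.4111 0.0791 0.149 ]
bar mid tri (array([0.4576, 0.0996, 0.1429]), np.float64(0.0002413710397003939))
post [0.3279 0.1668 0.03  ]
post [0.3724 0.0762 0.03  ]
spool [ 0.4104 -0.1568  0.04  ] bottle [ 0.5213 -0.1797  0.08  ]
```

View pics/a_crop.png

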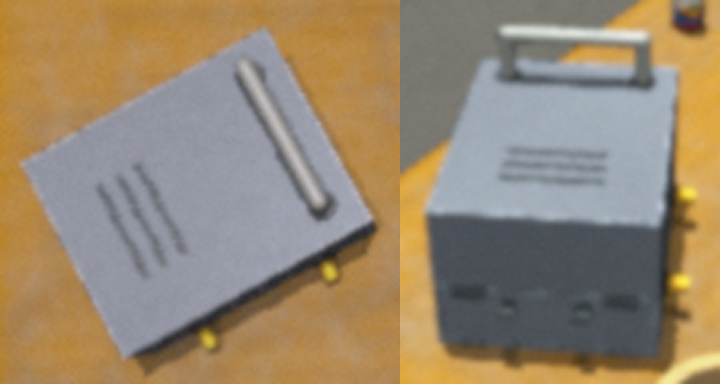

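The bar handle is clear in both views. The box yaw is about 28°, the handle is at about (0.4565, 0.1005, 0.148) and the hinge at about (0.378, 0.247, 0.051), which fits the given sizes. Next is the approach.

Emit:
drive_tool([
  {"jaw": 0, "slide": [30, 30, 50], "twist": [0, 0, 0.07]},
  {"jaw": 0, "slide": [189, 295, 60], "twist": [0, 0, 0.07]},
  {"jaw": 0, "slide": [189, 295, 60], "twist": [0, 0, 0.07]},
  {"jaw": 0, "slide": [189, 295, 60], "twist": [0, 0, 0.07]},
  {"jaw": 0, "slide": [189, 295, 60], "twist": [0, 0, 0.07]},
  {"jaw": 0, "slide": [189, 295, 60], "twist": [0, 0, 0.07]},
  {"jaw": 0, "slide": [189, 295, 60], "twist": [0, 0, 0.07]},
  {"jaw": 0, "slide": [189, 295, 60], "twist": [0, 0, 0.07]},
  {"jaw": 0, "slide": [189, 295, 60], "twist": [0, 0, 0.07]},
  {"jaw": 0, "slide": [189, 295, 60], "twist": [0, 0, 0.07]},
  {"jaw": 0, "slide": [189, 295, 60], "twist": [0, 0, 0.07]},
  {"jaw": 0, "slide": [189, 295, 60], "twist": [0, 0, 0.07]},
], grip_force=25)

```text
time: 1.1
ee_pos: [0.4498, -0.3007, 0.2672]
tool_rot: [0.0, 0.971, 0.239, -0.001]
ft_force: [0.4, -0.9, -0.3]
gripper_width: 0.0853
grasp_force: 0.0
```

Emit:
drive_tool([
  {"jaw": 0, "slide": [7, 401, -37], "twist": [0, 0, 0]},
  {"jaw": 0, "slide": [7, 401, -37], "twist": [0, 0, 0]},
  {"jaw": 0, "slide": [7, 401, -37], "twist": [0, 0, 0]},
  {"jaw": 0, "slide": [7, 401, -37], "twist": [0, 0, 0]},
  {"jaw": 0, "slide": [7, 401, -37], "twist": [0, 0, 0]},
  {"jaw": 0, "slide": [7, 401, -37], "twist": [0, 0, 0]},
  {"jaw": 0, "slide": [7, 401, -37], "twist": [0, 0, 0]},
  {"jaw": 0, "slide": [7, 401, -37], "twist": [0, 0, 0]},
  {"jaw": 0, "slide": [7, 401, -37], "twist": [0, 0, 0]},
  {"jaw": 0, "slide": [7, 401, -37], "twist": [0, 0, 0]},
  {"jaw": 0, "slide": [7, 401, -37], "twist": [0, 0, 0]},
  {"jaw": 0, "slide": [7, 401, -37], "twist": [0, 0, 0]},
])

```text
time: 2.1
ee_pos: [0.4573, 0.1006, 0.2303]
tool_rot: [0.0, 0.971, 0.24, -0.0]
ft_force: [-0.2, -0.4, -1.1]
gripper_width: 0.0855
grasp_force: 0.0
```

Emit:
drive_tool([
  {"jaw": 0, "slide": [0, 0, -40], "twist": [0, 0, 0]},
  {"jaw": 0, "slide": [0, 0, -75], "twist": [0, 0, 0]},
  {"jaw": 0, "slide": [0, 0, -99], "twist": [0, 0, 0]},
  {"jaw": 0, "slide": [0, 0, -99], "twist": [0, 0, 0]},
  {"jaw": 255, "slide": [0, 0, -99], "twist": [0, 0, 0]},
  {"jaw": 255, "slide": [0, 0, -99], "twist": [0, 0, 0]},
  {"jaw": 255, "slide": [0, 0, -99], "twist": [0, 0, 0]},
  {"jaw": 255, "slide": [0, 0, -99], "twist": [0, 0, 0]},
  {"jaw": 255, "slide": [0, 0, -99], "twist": [0, 0, 0]},
  {"jaw": 255, "slide": [0, 0, -99], "twist": [0, 0, 0]},
  {"jaw": 255, "slide": [0, 0, -99], "twist": [0, 0, 0]},
  {"jaw": 255, "slide": [0, 0, -99], "twist": [0, 0, 0]},
], grip_force=25)

```text
time: 3.1
ee_pos: [0.4574, 0.1009, 0.1318]
tool_rot: [0.0, 0.971, 0.24, 0.0]
ft_force: [0.4, -0.7, -0.1]
gripper_width: 0.0001
grasp_force: 0.0
```

```bash
python3 - <<'E'
from h import *
a,b=snap("b")
print(proj("top",[.4574,.1009,.1318]),proj("side",[.4574,.1009,.1318]))
cv2.imwrite("pics/b_crop.png",np.hstack([cv2.resize(b[140:260,130:255],(400,384),interpolation=2),cv2.resize(a[160:280,180:280],(320,384),interpolation=2)]))
E
```

```text
[218.90783047 182.84998471] [234.79502859 196.3300043 ]
```

View pics/b_crop.png

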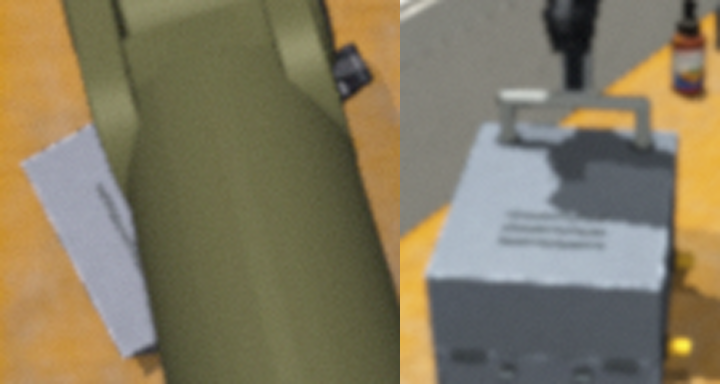

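The side crop shows the fingers at about raw (235,185) passing behind the bar, so the bar may not be between the pads. I'll compare the pixel columns.

```bash
python3 - <<'E'
from h import *
a=cv2.imread("pics/a_side_raw.png").astype(int).sum(2)//3;b=cv2.imread("pics/b_side_raw.png").astype(int).sum(2)//3
for r in range(180,206): print(r,a[r,224:250:2],b[r,224:250:2])
# bar line in side: ends; bar line in top
t=cv2.imread("pics/a_top_raw.png").astype(int).sum(2)//3
for r in (165,175,185,195,203): print(r,[(c,t[r,c]) for c in range(204,234,2)])
E
```

```text
180 [115 115 117 118 119 117 114 114 119 115 116 116 117] [124 126 126 103  39  26  37  91 110 126 124 126 125]
181 [115 115 117 117 117 115 112 117 119 116 118 116 116] [123 125 127 108  42  23  39  90 109 126 126 124 126]
182 [114 115 119 118 119 115 115 116 117 119 117 118 116] [121 127 126 109  41  25  38  88 111 126 127 126 125]
183 [115 116 116 116 117 116 114 117 116 116 114 116 119] [124 124 126 108  41  24  39  90 112 126 126 127 130]
184 [117 117 118 118 117 115 115 117 116 116 117 117 127] [125 126 125 109  41  26  40  88 112 124 123 125 136]
185 [116 117 116 117 116 116 116 117 115 116 117 118 138] [127 127 127 110  42  25  38  90 110 125 126 129 148]
186 [121 119 120 116 116 117 117 116 117 116 119 124 144] [129 127 126 110  47  28  40  91 109 125 125 133 153]
187 [140 137 135 127 126 126 121 121 119 119 128 136 149] [142 131 123 110  59  44  55  99 112 122 130 141 157]
188 [182 178 178 160 159 157 148 144 142 139 155 162 167] [169 136 117 109  85  76  82 108 116 114 129 144 155]
189 [212 212 214 203 204 205 199 190 186 184 196 197 197] [188 140 113 109 108 105 107 113 1
[... 2772 characters left out ...]
64(163)), (232, np.int64(165))]
195 [(204, np.int64(159)), (206, np.int64(161)), (208, np.int64(160)), (210, np.int64(160)), (212, np.int64(160)), (214, np.int64(161)), (216, np.int64(161)), (218, np.int64(157)), (220, np.int64(123)), (222, np.int64(118)), (224, np.int64(171)), (226, np.int64(175)), (228, np.int64(135)), (230, np.int64(148)), (232, np.int64(167))]
203 [(204, np.int64(157)), (206, np.int64(156)), (208, np.int64(159)), (210, np.int64(159)), (212, np.int64(161)), (214, np.int64(163)), (216, np.int64(163)), (218, np.int64(164)), (220, np.int64(165)), (222, np.int64(165)), (224, np.int64(152)), (226, np.int64(104)), (228, np.int64(153)), (230, np.int64(152)), (232, np.int64(88))]
```

Emit:
drive_tool([
  {"jaw": 255, "slide": [0, 0, 10], "twist": [0, 0, 0]},
  {"jaw": 255, "slide": [0, 0, 30], "twist": [0, 0, 0]},
  {"jaw": 255, "slide": [0, 0, 60], "twist": [0, 0, 0]},
  {"jaw": 255, "slide": [0, 0, 60], "twist": [0, 0, 0]},
])

```text
time: 3.53
ee_pos: [0.4605, 0.1018, 0.1971]
tool_rot: [0.001, 0.971, 0.24, 0.004]
ft_force: [1.7, 0.9, -0.4]
gripper_width: -0.0
grasp_force: 0.0
```

```bash
python3 - <<'E'
from h import *
a,b=snap("c")
p=robot.get_obs()["ee_pos"];print(p,proj("side",p))
cv2.imwrite("pics/c_crop.png",cv2.resize(a[130:220,190:280],(600,600),interpolation=2))
E
```

```text
[0.45840294 0.10106665 0.19323192] [233.86144015 172.97180533]
```

View pics/c_crop.png

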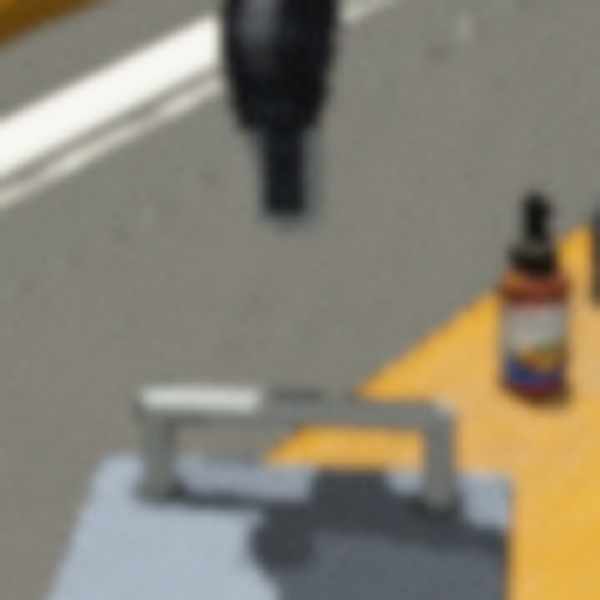

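The shut fingertips show at raw (232.8,163), about 10 px above where the reported TCP projects (row 173). The real tips therefore stand about 25 mm higher than reported, and the fingers closed just above the bar. I'll regrasp lower.

Emit:
drive_tool([
  {"jaw": 0, "slide": [0, 0, 0], "twist": [0, 0, 0]},
  {"jaw": 0, "slide": [0, 0, 0], "twist": [0, 0, 0]},
  {"jaw": 0, "slide": [0, 0, 0], "twist": [0, 0, 0]},
  {"jaw": 0, "slide": [0, 0, 0], "twist": [0, 0, 0]},
  {"jaw": 0, "slide": [0, 0, 0], "twist": [0, 0, 0]},
  {"jaw": 0, "slide": [0, 0, -30], "twist": [0, 0, 0]},
  {"jaw": 0, "slide": [0, 0, -60], "twist": [0, 0, 0]},
  {"jaw": 0, "slide": [0, 0, -82], "twist": [0, 0, 0]},
  {"jaw": 0, "slide": [0, 0, -82], "twist": [0, 0, 0]},
  {"jaw": 0, "slide": [0, 0, -82], "twist": [0, 0, 0]},
])

```text
time: 4.47
ee_pos: [0.4564, 0.1009, 0.1089]
tool_rot: [-0.001, 0.971, 0.24, -0.001]
ft_force: [-0.6, 1.2, -0.1]
gripper_width: 0.0852
grasp_force: 0.0
```

Emit:
drive_tool([
  {"jaw": 255, "slide": [0, 0, 0], "twist": [0, 0, 0]},
  {"jaw": 255, "slide": [0, 0, 0], "twist": [0, 0, 0]},
  {"jaw": 255, "slide": [0, 0, 0], "twist": [0, 0, 0]},
  {"jaw": 255, "slide": [0, 0, 0], "twist": [0, 0, 0]},
  {"jaw": 255, "slide": [0, 0, 0], "twist": [0, 0, 0]},
  {"jaw": 255, "slide": [0, 0, 0], "twist": [0, 0, 0]},
  {"jaw": 255, "slide": [0, 0, 0], "twist": [0, 0, 0]},
  {"jaw": 255, "slide": [0, 0, 0], "twist": [0, 0, 0]},
])

```text
time: 5.13
ee_pos: [0.4565, 0.1032, 0.1101]
tool_rot: [-0.001, 0.971, 0.24, -0.0]
ft_force: [-3.7, 5.1, 4.1]
gripper_width: 0.0112
grasp_force: 24.7
```

Emit:
drive_tool([
  {"jaw": 255, "slide": [-4, 8, 14], "twist": [0, 0, 0]},
  {"jaw": 255, "slide": [-9, 17, 27], "twist": [0, 0, 0]},
  {"jaw": 255, "slide": [-14, 27, 40], "twist": [0, 0, 0]},
  {"jaw": 255, "slide": [-20, 38, 51], "twist": [0, 0, 0]},
  {"jaw": 255, "slide": [-26, 50, 61], "twist": [0, 0, 0]},
  {"jaw": 255, "slide": [-33, 63, 69], "twist": [0, 0, 0]},
  {"jaw": 255, "slide": [-40, 76, 77], "twist": [0, 0, 0]},
  {"jaw": 255, "slide": [-48, 90, 83], "twist": [0, 0, 0]},
  {"jaw": 255, "slide": [-48, 90, 83], "twist": [0, 0, 0]},
  {"jaw": 255, "slide": [-48, 90, 83], "twist": [0, 0, 0]},
])

```text
time: 5.97
ee_pos: [0.4101, 0.1904, 0.1951]
tool_rot: [0.002, 0.971, 0.24, 0.001]
ft_force: [0.3, -4.8, 7.5]
gripper_width: 0.0109
grasp_force: 25.7
```

Emit:
drive_tool([
  {"jaw": 255, "slide": [-7, 14, 5], "twist": [0, 0, 0]},
  {"jaw": 255, "slide": [-15, 28, 8.5], "twist": [0, 0, 0]},
  {"jaw": 255, "slide": [-22, 43, 10], "twist": [0, 0, 0]},
  {"jaw": 255, "slide": [-30, 58, 11], "twist": [0, 0, 0]},
  {"jaw": 255, "slide": [-38, 73, 10], "twist": [0, 0, 0]},
  {"jaw": 255, "slide": [-46, 87, 8], "twist": [0, 0, 0]},
  {"jaw": 255, "slide": [-54, 102, 4], "twist": [0, 0, 0]},
  {"jaw": 255, "slide": [-61, 116, -1], "twist": [0, 0, 0]},
  {"jaw": 255, "slide": [-68, 129, -8], "twist": [0, 0, 0]},
  {"jaw": 255, "slide": [-75, 142, -16], "twist": [0, 0, 0]},
  {"jaw": 255, "slide": [-75, 142, -16], "twist": [0, 0, 0]},
])

```text
time: 6.88
ee_pos: [0.3324, 0.3362, 0.1766]
tool_rot: [-0.001, 0.97, 0.242, 0.001]
ft_force: [0.2, 2.5, 1.6]
gripper_width: 0.0113
grasp_force: 26.7
```

Emit:
drive_tool([
  {"jaw": 255, "slide": [-6, 10, -7], "twist": [0, 0, 0]},
  {"jaw": 255, "slide": [-11, 20, -15], "twist": [0, 0, 0]},
  {"jaw": 255, "slide": [-11, 20, -15], "twist": [0, 0, 0]},
  {"jaw": 170, "slide": [-11, 20, -15], "twist": [0, 0, 0]},
  {"jaw": 170, "slide": [-11, 20, -15], "twist": [0, 0, 0]},
  {"jaw": 170, "slide": [-11, 20, -15], "twist": [0, 0, 0]},
  {"jaw": 170, "slide": [-11, 20, -15], "twist": [0, 0, 0]},
  {"jaw": 170, "slide": [-11, 20, 10], "twist": [0, 0, 0]},
  {"jaw": 170, "slide": [-11, 20, 40], "twist": [0, 0, 0]},
  {"jaw": 170, "slide": [-11, 20, 80], "twist": [0, 0, 0]},
  {"jaw": 170, "slide": [-11, 20, 100], "twist": [0, 0, 0]},
  {"jaw": 170, "slide": [-11, 20, 100], "twist": [0, 0, 0]},
])

```text
time: 7.88
ee_pos: [0.3251, 0.3544, 0.2817]
tool_rot: [-0.001, 0.971, 0.239, 0.004]
ft_force: [-0.5, 1.3, -0.1]
gripper_width: 0.0285
grasp_force: 0.0
```

Emit:
drive_tool([
  {"jaw": 0, "slide": [30, -20, 40], "twist": [0, 0, 0]},
  {"jaw": 0, "slide": [105, -200, 40], "twist": [0, 0, 0]},
  {"jaw": 0, "slide": [105, -200, 40], "twist": [0, 0, 0]},
  {"jaw": 0, "slide": [105, -200, 40], "twist": [0, 0, 0]},
  {"jaw": 0, "slide": [105, -200, 40], "twist": [0, 0, 0]},
  {"jaw": 0, "slide": [105, -540, 40], "twist": [0, 0, 0]},
  {"jaw": 0, "slide": [105, -540, 40], "twist": [0, 0, 0]},
  {"jaw": 0, "slide": [105, -540, 40], "twist": [0, 0, 0]},
  {"jaw": 0, "slide": [105, -540, 40], "twist": [0, 0, 0]},
  {"jaw": 0, "slide": [105, -540, 40], "twist": [0, 0, 0]},
  {"jaw": 0, "slide": [105, -540, 40], "twist": [0, 0, 0]},
  {"jaw": 0, "slide": [105, -540, 40], "twist": [0, 0, 0]},
])

```text
time: 8.88
ee_pos: [0.4241, -0.1084, 0.3161]
tool_rot: [-0.0, 0.971, 0.239, -0.0]
ft_force: [1.2, -0.3, 0.1]
gripper_width: 0.0852
grasp_force: 0.0
```

```bash
python3 - <<'E'
from h import *
a,b=snap("d")
print(robot.get_obs()["ee_pos"])
cv2.imwrite("pics/d_crop.png",np.hstack([cv2.resize(b[135:275,100:260],(457,400),interpolation=2),cv2.resize(a[150:310,150:285],(338,400),interpolation=2)]))
E
```

```text
[ 0.42328562 -0.11402451  0.31513702]
```

View pics/d_crop.png

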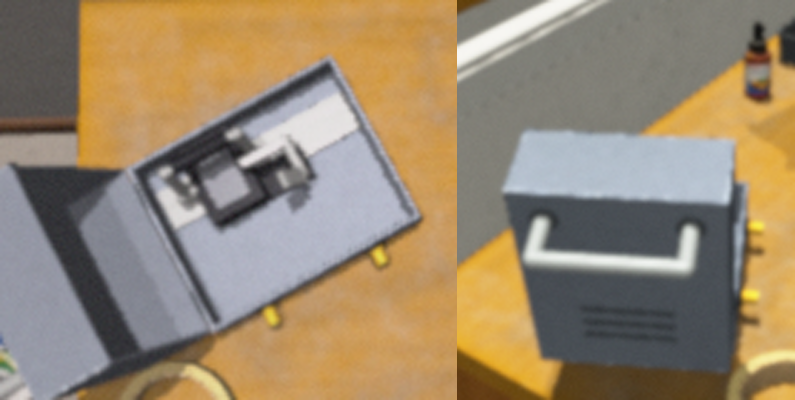

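The hood is open on its stop, with its handle facing left. In the top view the tray interior shows the lever unit at about raw (155–212, 177–216). I'll zoom in.

```bash
python3 - <<'E'
from h import *
b=cv2.imread("pics/d_top_raw.png")
im=cv2.resize(b[172:222,150:217],(804,600),interpolation=cv2.INTER_CUBIC)[:600,:800]
for i in range(0,67,10): cv2.putText(im,str(150+i),(i*12,10),0,.4,(0,0,255),1); cv2.line(im,(i*12,0),(i*12,600),(0,0,255),1)
for i in range(0,50,10): cv2.line(im,(0,i*12),(800,i*12),(0,0,255),1);cv2.putText(im,str(172+i),(0,i*12+12),0,.4,(0,0,255),1)
cv2.imwrite("pics/d_zoom.png",im)
# tray rim corners at z=.05
for p in [(100+330/2.857,135+60/2.857),(100+420/2.857,135+217/2.857),(100+213/2.857,135+330/2.857),(100+130/2.857,135+170/2.857)]: print(p,plane("top",*p,.05))
E
```

```text
(215.50577528876443, 156.00105005250262) [0.53084117 0.11549193 0.05      ]
(247.00735036751837, 210.95379768988448) [0.40283213 0.04515492 0.05      ]
(174.55372768638432, 250.50577528876443) [0.31623674 0.21069965 0.05      ]
(145.50227511375567, 194.50297514875743) [0.44490685 0.27825615 0.05      ]
```

View pics/d_zoom.png

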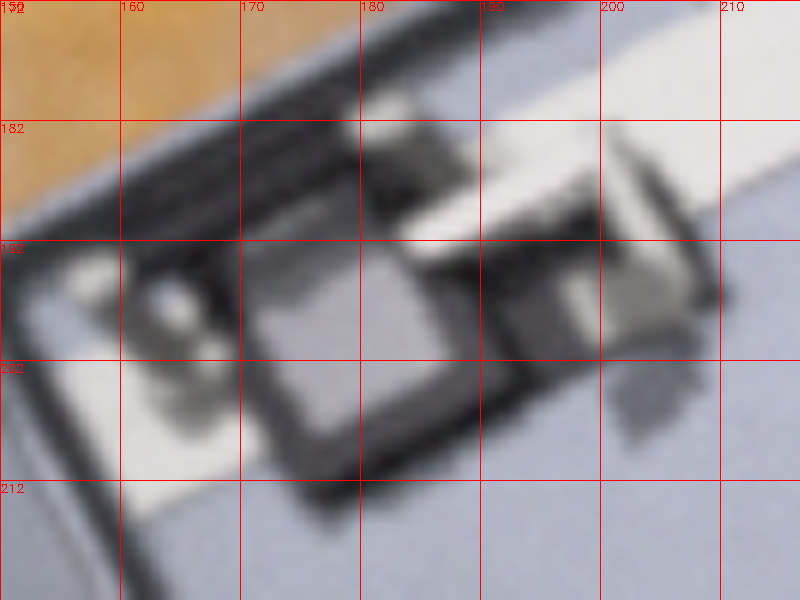

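The zoom shows the steel arm ends at about (158,195) and (182,182), with the black crossbar between them centred near (170,188.5). The catch arm runs (184,193)–(200,185) and the tab is at about (198–207,194–199).

```bash
python3 - <<'E'
from h import *
np.set_printoptions(precision=4,suppress=True)
C=np.array([.4232,.1628]);y=np.radians(28);ux=np.array([np.cos(y),np.sin(y)]);uy=np.array([-ux[1],ux[0]])
def loc(u,v,z):
    d=plane("top",u,v,z)[:2]-C; return np.array([d@ux,d@uy])*1000
for n,u,v,z in[("armL",158,195,.095),("armR",182,182,.095),("bodytop c",180,202,.04),("body corner front-left",177,213,.04),("catch arm L",184,192.5,.059),("catchR/hub",200,184,.059),("hub front",208.5,196.5,.059),("tab L end",197.5,197,.09),("tab R",207,197,.06)]: print(n,loc(u,v,z))
for L in[(12,0,.093),(12,32,.093),(12,-32,.093),(-37,-60,.059),(-37,-60+17,.059+.0316)]:pass
for oy in (20,30,40,45,50):
  for ox in (0,):
    f=lambda x,yy,z: proj("top",[*(C+ux*(ox+x)/1e3+uy*(oy+yy)/1e3),z])
    print(oy,"grip",f(12,0,.093),"tabend",f(-37,-43,.091),"bodycorn FL,FR",f(-35,25,.04),f(-35,-25,.04),"axis",f(-37,-60,.059))
E
```

```text
armL [48.9232 59.7837]
armR [48.2859 -0.1792]
bodytop c [20.6597 30.6397]
body corner front-left [ 1.6502 48.7005]
catch arm L [32.1529 10.2973]
catchR/hub [ 31.4307 -30.7646]
hub front [ -3.0277 -34.1324]
tab L end [  3.3344 -14.0836]
tab R [ -2.5128 -30.6777]
20 grip [181.8043 200.9735] tabend [209.7663 211.0899] bodycorn FL,FR [185.8726 226.1995] [204.9403 215.6286] axis [217.961  208.3721]
30 grip [177.8086 203.1902] tabend [205.745  213.3194] bodycorn FL,FR [182.0673 228.3089] [201.1227 217.7452] axis [214.0674 210.5311]
40 grip [173.8165 205.4058] tabend [201.7249 215.5482] bodycorn FL,FR [178.2658 230.4161] [197.3066 219.8608] axis [210.1741 212.6898]
45 grip [171.822  206.5132] tabend [199.7154 216.6622] bodycorn FL,FR [176.3666 231.4689] [195.3994 220.9182] axis [208.2277 213.769 ]
50 grip [169.8287 207.6202] tabend [197.7065 217.776 ] bodycorn FL,FR [174.4684 232.521 ] [193.4927 221.9752] axis [206.2815 214.8481]
```

The unit origin comes out at box-local (37, 30) mm, and the body corner, catch axis and tab all agree within a few mm. That puts the tab tip at about (0.429, 0.151, 0.091) and the crossbar at about (0.452, 0.212, 0.093). Next I'll place the shut fingers to the left of the tab.

Emit:
drive_tool([
  {"jaw": 255, "slide": [-9, 286, -100], "twist": [0, 0, 0]},
  {"jaw": 255, "slide": [-9, 286, -100], "twist": [0, 0, 0]},
  {"jaw": 255, "slide": [-9, 286, -100], "twist": [0, 0, 0]},
  {"jaw": 255, "slide": [-9, 286, -100], "twist": [0, 0, 0]},
  {"jaw": 255, "slide": [-9, 286, -100], "twist": [0, 0, 0]},
  {"jaw": 255, "slide": [-9, 286, -100], "twist": [0, 0, 0]},
  {"jaw": 255, "slide": [-9, 286, -100], "twist": [0, 0, 0]},
  {"jaw": 255, "slide": [-9, 286, -100], "twist": [0, 0, 0]},
  {"jaw": 255, "slide": [-9, 286, -100], "twist": [0, 0, 0]},
  {"jaw": 255, "slide": [-9, 286, -100], "twist": [0, 0, 0]},
  {"jaw": 255, "slide": [-9, 286, -100], "twist": [0, 0, 0]},
])

```text
time: 9.9
ee_pos: [0.4164, 0.1782, 0.2163]
tool_rot: [0.0, 0.971, 0.239, -0.0]
ft_force: [-0.1, -0.3, -0.7]
gripper_width: -0.0004
grasp_force: 0.0
```

```bash
python3 - <<'E'
from h import *
a,b=snap("e")
o=robot.get_obs();p=o["ee_pos"];print(p,o["ft_force"],proj("side",p),proj("top",p))
# fingertip: lowest dark pixels near projected column in side view
u,v=proj("side",p).astype(int)
for r in range(v-30,v+10,2): print(r,a[r,u-14:u+15:2].astype(int).sum(1)//3)
E
```

```text
[0.41674506 0.17807707 0.21653463] [-0.77017961  0.3637763  -0.19564035] [228.26407161 182.24782323] [174.7656306  199.08025492]
152 [128 116  46  22  19  19  21  20  16  19  63 123 128 129 128]
154 [130 126  76  23  25  25  28  21  16  28  89 126 125 129 128]
156 [128 129  97  35  29  26  25  24  23  36 100 128 126 129 128]
158 [130 129 124  93  79  36  22  21  32  85 109 129 130 128 130]
160 [126 128 129 129 113  49  24  24  56 105 111 128 127 128 129]
162 [125 128 130 130 113  54  28  26  55 106 111 127 125 128 128]
164 [128 129 129 129 114  56  26  25  55 104 112 127 122 128 129]
166 [130 128 130 129 106  52  25  25  52 101 113 129 126 130 131]
168 [130 131 131 129 105  54  29  27  49  98 113 129 129 127 130]
170 [131 130 132 129 110  61  29  26  47  97 115 130 128 127 129]
172 [130 131 129 129 115  87  67  67  75 106 120 131 128 129 129]
174 [130 131 131 131 129 120 116 116 118 118 128 130 127 128 129]
176 [130 129 129 131 130 126 127 124 127 129 129 129 128 127 128]
178 [129 132 132 130 133 128 127 129 128 130 128 126 128 127 128]
180 [131 129 131 132 130 129 127 128 128 132 128 125 128 128 128]
182 [132 131 131 130 126 126 128 129 130 128 129 128 127 130 129]
184 [131 132 132 132 129 130 128 130 131 126 126 128 128 130 130]
186 [128 129 131 130 131 131 131 131 126 126 127 130 129 127 127]
188 [128 129 130 132 131 129 130 130 126 127 128 129 127 127 129]
190 [127 130 130 132 131 132 130 130 124 125 129 130 130 140 150]
```

Emit:
drive_tool([
  {"jaw": 255, "slide": [-2, -6, -40], "twist": [0, 0, 0]},
  {"jaw": 255, "slide": [-2, -6, -80], "twist": [0, 0, 0]},
  {"jaw": 255, "slide": [-2, -6, -115], "twist": [0, 0, 0]},
  {"jaw": 255, "slide": [-2, -6, -135], "twist": [0, 0, 0]},
  {"jaw": 255, "slide": [-2, -6, -150], "twist": [0, 0, 0]},
  {"jaw": 255, "slide": [-2, -6, -160], "twist": [0, 0, 0]},
  {"jaw": 255, "slide": [-2, -6, -169], "twist": [0, 0, 0]},
  {"jaw": 255, "slide": [-2, -6, -169], "twist": [0, 0, 0]},
])

```text
time: 10.67
ee_pos: [0.4137, 0.1728, 0.0462]
tool_rot: [-0.0, 0.971, 0.239, -0.001]
ft_force: [0.1, -1.0, -0.1]
gripper_width: -0.0001
grasp_force: 0.0
```

Emit:
drive_tool([
  {"jaw": 255, "slide": [3.3, -6.2, 0], "twist": [0, 0, 0]},
  {"jaw": 255, "slide": [5.6, -10.6, 0], "twist": [0, 0, 0]},
  {"jaw": 255, "slide": [8, -15, 0], "twist": [0, 0, 0]},
  {"jaw": 255, "slide": [10.3, -19.4, 0], "twist": [0, 0, 0]},
  {"jaw": 255, "slide": [12.7, -23.8, 0], "twist": [0, 0, 0]},
  {"jaw": 255, "slide": [15, -28.3, 0], "twist": [0, 0, 0]},
  {"jaw": 255, "slide": [17, -32, 0], "twist": [0, 0, 0]},
  {"jaw": 255, "slide": [18.8, -35.3, 0], "twist": [0, 0, 0]},
  {"jaw": 255, "slide": [18.8, -35.3, 0], "twist": [0, 0, 0]},
])

```text
time: 11.42
ee_pos: [0.4333, 0.1375, 0.0471]
tool_rot: [0.0, 0.971, 0.239, -0.0]
ft_force: [-0.2, 1.0, 0.9]
gripper_width: -0.0006
grasp_force: 0.2
```

Emit:
drive_tool([
  {"jaw": 255, "slide": [1.5, -2.7, 0], "twist": [0, 0, 0]},
  {"jaw": 255, "slide": [2.8, -5.3, 0], "twist": [0, 0, 0]},
  {"jaw": 255, "slide": [3.7, -7, 0], "twist": [0, 0, 0]},
  {"jaw": 255, "slide": [3.7, -7, 0], "twist": [0, 0, 0]},
])

```text
time: 11.75
ee_pos: [0.4359, 0.1328, 0.0471]
tool_rot: [-0.001, 0.971, 0.24, -0.001]
ft_force: [-3.3, 5.7, 2.7]
gripper_width: 0.0003
grasp_force: 2.5
```

Emit:
drive_tool([
  {"jaw": 255, "slide": [1.5, -2.7, 0], "twist": [0, 0, 0]},
  {"jaw": 255, "slide": [2.8, -5.3, 0], "twist": [0, 0, 0]},
  {"jaw": 255, "slide": [2.8, -5.3, 0], "twist": [0, 0, 0]},
])

```text
time: 12.0
ee_pos: [0.4365, 0.1318, 0.0471]
tool_rot: [-0.004, 0.971, 0.241, -0.002]
ft_force: [-8.6, 13.8, 5.7]
gripper_width: 0.0003
grasp_force: 6.9
```

Emit:
drive_tool([
  {"jaw": 255, "slide": [-9, 16, 0], "twist": [0, 0, 0]},
  {"jaw": 255, "slide": [-9, 16, 40], "twist": [0, 0, 0]},
  {"jaw": 255, "slide": [-9, 16, 80], "twist": [0, 0, 0]},
  {"jaw": 255, "slide": [0, -20, 120], "twist": [0, 0, 0]},
  {"jaw": 0, "slide": [0, -250, 170], "twist": [0, 0, 0]},
  {"jaw": 0, "slide": [0, -250, 170], "twist": [0, 0, 0]},
  {"jaw": 0, "slide": [0, -250, 170], "twist": [0, 0, 0]},
  {"jaw": 0, "slide": [0, -250, 170], "twist": [0, 0, 0]},
  {"jaw": 0, "slide": [0, -250, 170], "twist": [0, 0, 0]},
  {"jaw": 0, "slide": [0, -250, 170], "twist": [0, 0, 0]},
  {"jaw": 0, "slide": [0, -250, 170], "twist": [0, 0, 0]},
  {"jaw": 0, "slide": [0, -250, 170], "twist": [0, 0, 0]},
])

```text
time: 13.0
ee_pos: [0.4392, -0.127, 0.2175]
tool_rot: [0.0, 0.972, 0.237, 0.0]
ft_force: [0.1, 0.7, -0.4]
gripper_width: 0.0852
grasp_force: 0.0
```

```bash
python3 - <<'E'
from h import *
a,b=snap("f")
print(robot.get_obs()["ee_pos"])
im=cv2.resize(b[172:222,150:217],(536,400),interpolation=cv2.INTER_CUBIC)
cv2.imwrite("pics/f_zoom.png",im)
E
```

```text
[ 0.43934073 -0.12358012  0.2169579 ]
```

View pics/f_zoom.png

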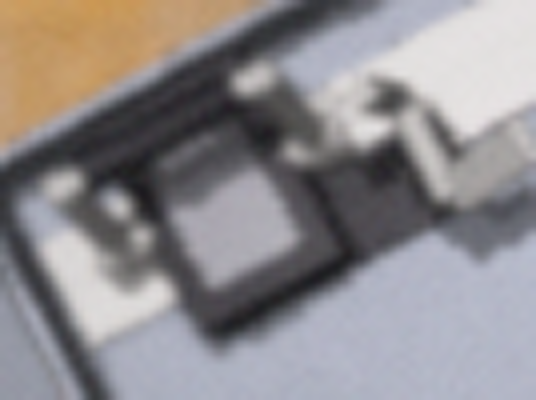

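The catch is off: the tab now leans right at raw (211,192) and the catch arm stands up. The lever arm ends have not moved. Next I'll turn the tool 90° and hover over the crossbar.

Emit:
drive_tool([
  {"jaw": 100, "slide": [13, 336, 0], "twist": [0, 0, 1.571]},
  {"jaw": 100, "slide": [13, 336, 0], "twist": [0, 0, 1.571]},
  {"jaw": 100, "slide": [13, 336, 0], "twist": [0, 0, 1.571]},
  {"jaw": 100, "slide": [13, 336, 0], "twist": [0, 0, 1.571]},
  {"jaw": 100, "slide": [13, 336, 0], "twist": [0, 0, 1.571]},
  {"jaw": 100, "slide": [13, 336, 0], "twist": [0, 0, 1.571]},
  {"jaw": 100, "slide": [13, 336, 0], "twist": [0, 0, 1.571]},
  {"jaw": 100, "slide": [13, 336, 0], "twist": [0, 0, 1.571]},
  {"jaw": 100, "slide": [13, 336, 0], "twist": [0, 0, 1.571]},
  {"jaw": 100, "slide": [13, 336, 0], "twist": [0, 0, 1.571]},
  {"jaw": 100, "slide": [13, 336, 0], "twist": [0, 0, 1.571]},
  {"jaw": 100, "slide": [13, 336, 0], "twist": [0, 0, 1.571]},
])

```text
time: 14.1
ee_pos: [0.4511, 0.214, 0.2168]
tool_rot: [-0.0, 0.543, 0.84, -0.0]
ft_force: [0.3, 0.6, 0.5]
gripper_width: 0.0522
grasp_force: 0.0
```

Emit:
drive_tool([
  {"jaw": 100, "slide": [0, 0, 0], "twist": [0, 0, 0.1]},
  {"jaw": 100, "slide": [0, 0, 0], "twist": [0, 0, 0.1]},
])

```text
time: 14.27
ee_pos: [0.4513, 0.2135, 0.2169]
tool_rot: [-0.0, 0.502, 0.865, -0.0]
ft_force: [-0.4, 0.7, 0.4]
gripper_width: 0.052
grasp_force: 0.0
```

Emit:
drive_tool([
  {"jaw": 100, "slide": [1, -1, -40], "twist": [0, 0, -0.03]},
  {"jaw": 100, "slide": [1, -1, -80], "twist": [0, 0, -0.03]},
  {"jaw": 100, "slide": [1, -1, -110], "twist": [0, 0, -0.03]},
  {"jaw": 100, "slide": [1, -1, -130], "twist": [0, 0, -0.03]},
  {"jaw": 100, "slide": [1, -1, -145], "twist": [0, 0, -0.03]},
  {"jaw": 100, "slide": [1, -1, -158], "twist": [0, 0, -0.03]},
  {"jaw": 100, "slide": [1, -1, -167], "twist": [0, 0, -0.03]},
  {"jaw": 100, "slide": [1, -1, -167], "twist": [0, 0, -0.03]},
])

```text
time: 14.93
ee_pos: [0.4521, 0.211, 0.0487]
tool_rot: [-0.001, 0.518, 0.856, -0.001]
ft_force: [-0.4, -0.6, -0.4]
gripper_width: 0.052
grasp_force: 0.0
```

Emit:
drive_tool([
  {"jaw": 255, "slide": [0, 0, 0], "twist": [0, 0, 0]},
  {"jaw": 255, "slide": [0, 0, 0], "twist": [0, 0, 0]},
  {"jaw": 255, "slide": [0, 0, 0], "twist": [0, 0, 0]},
  {"jaw": 255, "slide": [0, 0, 0], "twist": [0, 0, 0]},
  {"jaw": 255, "slide": [0, 0, 0], "twist": [0, 0, 0]},
  {"jaw": 255, "slide": [0, 0, 0], "twist": [0, 0, 0]},
], grip_force=40)

```text
time: 15.43
ee_pos: [0.4538, 0.2111, 0.0513]
tool_rot: [0.001, 0.518, 0.856, 0.0]
ft_force: [-1.9, -1.0, 5.9]
gripper_width: 0.0126
grasp_force: 39.1
```

Emit:
drive_tool([
  {"jaw": 255, "slide": [-5.3, -2.8, 0.8], "twist": [0, 0, 0]},
  {"jaw": 255, "slide": [-10.6, -5.6, 1], "twist": [0, 0, 0]},
  {"jaw": 255, "slide": [-14.5, -7.7, 0.8], "twist": [0, 0, 0]},
  {"jaw": 255, "slide": [-18.5, -9.9, 0.5], "twist": [0, 0, 0]},
  {"jaw": 255, "slide": [-22.5, -12, -0.5], "twist": [0, 0, 0]},
  {"jaw": 255, "slide": [-26.2, -13.9, -1.5], "twist": [0, 0, 0]},
  {"jaw": 255, "slide": [-31.2, -16.6, -3.5], "twist": [0, 0, 0]},
  {"jaw": 255, "slide": [-35.9, -19.1, -6.2], "twist": [0, 0, 0]},
  {"jaw": 255, "slide": [-35.9, -19.1, -6.2], "twist": [0, 0, 0]},
])

```text
time: 16.18
ee_pos: [0.4181, 0.192, 0.0451]
tool_rot: [0.001, 0.518, 0.856, 0.001]
ft_force: [0.1, 0.4, 9.8]
gripper_width: 0.0126
grasp_force: 40.1
```

Emit:
drive_tool([
  {"jaw": 255, "slide": [-1.5, -0.8, 0.3], "twist": [0, 0, 0]},
  {"jaw": 255, "slide": [-3, -1.6, 0], "twist": [0, 0, 0]},
  {"jaw": 255, "slide": [-3, -1.6, 0], "twist": [0, 0, 0]},
  {"jaw": 255, "slide": [-3, -1.6, 0], "twist": [0, 0, 0]},
])

```text
time: 16.52
ee_pos: [0.4179, 0.1921, 0.0452]
tool_rot: [0.002, 0.518, 0.856, 0.004]
ft_force: [8.2, 4.6, -0.8]
gripper_width: 0.0124
grasp_force: 39.2
```

Emit:
drive_tool([
  {"jaw": 255, "slide": [-1.5, -0.8, -0.5], "twist": [0, 0, 0]},
  {"jaw": 255, "slide": [-3, -1.6, -1.2], "twist": [0, 0, 0]},
  {"jaw": 255, "slide": [-3, -1.6, -1.2], "twist": [0, 0, 0]},
  {"jaw": 255, "slide": [-3, -1.6, -1.2], "twist": [0, 0, 0]},
  {"jaw": 255, "slide": [-3, -1.6, -1.2], "twist": [0, 0, 0]},
])

```text
time: 16.93
ee_pos: [0.4181, 0.1921, 0.0452]
tool_rot: [0.004, 0.518, 0.856, 0.007]
ft_force: [13.6, 7.6, -3.2]
gripper_width: 0.0126
grasp_force: 39.3
```

```bash
python3 - <<'E'
from h import *
a,b=snap("g");o=robot.get_obs();print(o["time"],o["ee_pos"],o["ft_force"],o["gripper_width"],o["grasp_force"])
cv2.imwrite("pics/g_both.png",np.hstack([b[120:280,100:380],a[120:280,150:430]]))
E
```

```text
17.0333 [0.4181029  0.19217584 0.04524999] [15.05180905  7.22174089 -2.12429768] 0.012150512444328188 39.26355957984924
```

View pics/g_both.png

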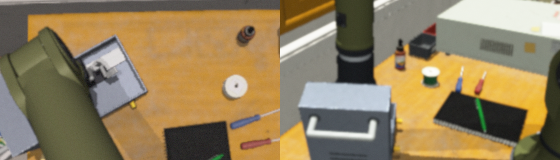

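The lever is hard against its stop: it does not move as the pull force rises to 16 N. The hood is open, and the spool at crop (235,87) and the bottle at (246,33) stand where they were.

```bash
python3 -c "
from bench import job
print(job.finish_job())"
```

```text
the job is handed in; nothing more can be done
None
```

I opened the hood onto its stop, flipped the catch off, then pulled the lever to its stop and handed in at about 17 s with the gripper still holding it there. The spool and bottle are untouched, and the judge's verdict was not shown to me.

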